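Shift the tube roller mixer into gear and lock it

ROBOT

A 6-joint arm with a two-finger parallel gripper is mounted at the origin on a cart in front of the work surface, level with it; the furniture and walls round the work are solid. World frame = base frame: x ahead of the robot, y to its left, z up, the work surface at z = 0. Lengths are in m, angles in rad, forces in N, time in s.
With the tool pointing down it reaches from about 0.35 to 0.975 m from the base axis. Payload 17.4 kg.
Tool frame: the origin (TCP) lies midway between the tips of the shut fingers; the grasp point (between the pads) lies 19 mm behind it (arm.hold_point_z is the distance from the TCP to the grasp point, in m); z points along the fingers, y is the line along which they close (so a half turn about z gives the same grasp; the last joint's range is limited). The gripper opens to 85 mm and grips with 20 to 120 N. Pads are 22 mm wide; open, the fingers measure 114 mm over their backs; the gripper's body (76 mm by 85 mm) begins 54 mm behind the grasp point. The pads swing forward as they close: fully open they stand 13 mm farther back than shut.
Start: joints at [-1.161, 0.116, 1.442, -0, 1.584, -0.038], TCP at [0.292, -0.608, 0.231] pointing down, gripper open.
Joint ranges: [-2.83, 2.83], [-0.83, 2.19], [0.07, 2.5], [-1.14, 4.28], [0.01, 3], [-2.97, 2.97]. Speed limits (rad/s): [1.89, 1.89, 2.22, 3.14, 3.14, 3.14].

INTERFACE

Orientations are given as a rotation vector (axis times angle).
In Python, from station import arm gives the robot as it stands.
- The arm moves only by the tool move_arm, never from a script. Its argument "motion" is text: rows parted by semicolons, each of 7 numbers parted by spaces: the turn, a rotation vector about the tool's x, y, z in rad, then the shift along the tool's x, y, z in mm, then the opening in per cent of the stroke, from 0 (shut) to 100 (fully open). In form: wx wy wz tx ty tz grip; .... A call has 1 to 5 rows; each row is the pose to reach, as a shift and turn from the pose commanded when the call began, along the tool's axes at that moment; what a row does not reach only later rows make up. A row lasts 1/12 s, in which the tool goes at most 41.7 mm and 7.16 degrees, less where a joint would pass 70% of its speed; a pose out of reach is approached as far as the arm can. A call with a gripper value outside its range is refused whole. The fingers move at their own pace and stop on an object; the grip force is fixed at half the most. Time passes only in rows, so rows that repeat a pose let the fingers close. It gives the time, the measured TCP pose, the force, the opening and the grip force at its end, in the units of the state.
- arm.sense(): the state, without advancing time (a new reading comes with each control period).
- arm.camera(name): name is "side" or "top" or "wrist"; returns a dict with "color" (400x640x3 uint8, red, green, blue), "K" (3x3 intrinsics, pixels), "k1" (the pictures are not rectified: a ray, as slopes to the right and down, at radius r is drawn at 1 + k1 r^2 times it, then the intrinsics apply), "position" and "orientation" of the camera in the world. Camera axes: x right, y down, z forward; pixel columns grow to the right and rows downward; lengths in m; the calibration is good to about 2 mm. A picture is of the moment at which its call begins. There is no depth.
- arm.hand_in(): hands the job in; it is judged then, once.
Trained networks look in a picture, given as the dict that the camera call returned (one of the last four; its "shot" number tells which), for a name from the list of things; names that differ only in an ending like _2 or _b are one class to them, and where a whole thing is asked for, a point or a joint stands for the part that bears it (a point fixed in the world has none). Each returns a list of dicts, best first, with "p" (0 to 1); they miss things now and then, are a little off and sometimes report something else, mostly with a low value. They report only what shows in the picture. A call takes as long as a camera call.
- arm.silhouettes(picture, query): "region" (400x640 bool, what is visible of it).
- arm.tip_of(picture, query): "centre" ([x, y, z] in m, in world coordinates, good to about 4 mm: a listed point, or the origin of a listed thing).
The state is a dict: "clock": time; "qpos": joint angles; "dq": joint speeds; "effort": joint torques, N m; "tcp_pos": TCP position; "orientation": TCP orientation; "ft_force": force on the tool from outside, world axes, zero at the start; "ft_torque": the same for the moment, N m; "gripper_width": finger opening in m; "grip_force": force on a finger pad.
Only numpy, scipy, OpenCV 4.12 (cv2) and the standard library are available. Lean on these libraries where they do the work, as an engineer would, in place of code of your own. Each camera call takes 0.05 s, during which the arm holds its last target. There are 200 camera calls.

TASK

The tube roller mixer is in the wrong gear. Bring its shift lever out of the near right corner of the H-shaped gate, through the neutral slot, and fully home into the far left corner; then push the lock pin on the left side of the gear box fully in so that the lever is locked there. Do not disturb the dropper bottle and the sample cup beside the mixer, and let go of everything at the end.

Things in the scene. Friction and masses are not known exactly. Their poses are not given: they have to be found in the camera images.
- mixer: White bench-top tube roller mixer, fixed. Origin: on the worktop under the gate's centre; x points forward, away from the robot (within 0.25 rad), y to its left, z up; near, far, left, right are along these axes. Gear box: x -50 to +55, y -100 to +100, top at z 98 mm. Behind it, to x 200 mm, a low roller deck with sample tubes (fixed, up to 80 mm high).
- gate (a point): Centre of the H-shaped opening in the 6 mm steel plate on top of the gear box, z 98 mm; axes as the mixer. Two slots along x, centred on y +18 and -18 mm, each 18 mm wide, from x -30 to +30 mm; a neutral slot along y, 18 mm wide, joins them at x 0.
- lever_shift (a joint): Fore-and-aft tilt of the shift lever, rad: -0.25 fully near, 0 neutral, +0.25 fully far (end stop). It pivots 6 mm above the mixer's origin and stays where it is left; about 1 N at the knob moves it. It can cross from slot to slot only within about 0.045 of 0.
- lever_select (a joint): Sideways tilt of the shift lever, rad: negative right, positive left, end stops -0.22 and +0.22. Middle of a slot: 0.19 either way (slot walls at about 0.155). The lever points along (sin shift cos select, sin select, cos shift cos select) in the mixer's axes.
- lever_knob (a point): Centre of the black ball knob, 34 mm across, on top of the shift lever: 150 mm from the pivot along the lever, about z 150 mm. The shaft below is 10 mm thick. At the start the lever stands in the near right corner.
- lock_pin (a joint): How far the lock pin stands out, m: 0 fully in (stop), 0.036 fully out; starts 0.024 to 0.034. Slides along the mixer's y, stays where left, needs about 4 N. Inside, the 8 mm pin crosses the left slot at x +5 mm, behind a lever that is home in the far left corner; it runs against a lever tilted forward less than 0.19 there, and a pin pushed in first bars the lever's way.
- pin_face (a point): Centre of the flat outer end of the lock pin's black head, a disc 26 mm across, 12 mm thick, facing the mixer's +y: x +5, z 80 mm in the mixer's axes, and y 118 mm when the pin is fully in (the head then stands 6 mm off the gear box wall).
- reagent: Small white dropper bottle, 26 mm across, 82 mm tall, loose, standing to the right of the gear box. Origin: centre of its underside. A bystander.
- sample_cup: Screw-top sample cup, 58 mm across, 63 mm tall, loose, standing to the left of the roller deck. Origin: centre of its underside. A bystander.

How it is judged:
On the way:
1. the lever is home in the far left corner of the gate while the pin is still out (value of joint lever_shift above 0.19 rad and value of joint lever_select above 0.13 rad and value of joint lock_pin above 0.015 m), for 0.2 s.
At the end, for the whole second after the job is handed in: The lever stands in the far left corner (shift above 0.18 rad, select above 0.13 rad) and the lock pin is fully in (within 4 mm); the bottle and the cup stand where they stood, within 30 mm (value of joint lever_shift above 0.18 rad and value of joint lever_select above 0.13 rad and value of joint lock_pin below 0.004 m and distance of each of reagent, sample_cup from where it was at the start of the episode below 0.03 m); the robot touches nothing.
It fails at once if the dropper bottle is moved more than 30 mm or tipped (distance of reagent from where it was at the start of the episode above 0.03 m or angle between reagent's own z axis and vertical above 0.4 rad).
It fails at once if the sample cup is moved more than 30 mm or tipped (distance of sample_cup from where it was at the start of the episode above 0.03 m or angle between sample_cup's own z axis and vertical above 0.4 rad).
It fails at once if the lever is forced through the steel tongues between the slots instead of crossing in the neutral slot (value of joint lever_select between -0.09 and 0.09 rad and (value of joint lever_shift above 0.09 rad or value of joint lever_shift below -0.09 rad)).
It also fails if it takes over 51 s, if anything falls off the work surface, if the arm or the gripper's body presses on something with over 40 N, if the wrist force passes 120 N, or if a joint passes its speed limit or range.

## Working session

There is one attempt and no reset: what is moved stays moved. The work goes in short steps, Python scripts to look and compute and a tool call to move; the robot and the scene stay as the last step left them, time stands still between calls to the robot, and variables do not carry over. Pictures are saved under pics/ and viewed, at most 10 in all, crops included, and the job is handed in when it is done.

Besides the shell and the picture viewer there is one more tool, called after "Request:" as name(argument=value, ...) on one line, values as JSON. move_arm: Moves the arm, as the interface text tells. Its arguments: {"type":"object","properties":{"motion":{"type":"string"}},"required":["motion"]}

```bash
mkdir -p pics; ls; cat > h.py <<'E'
from station import arm
import numpy as np, cv2
from scipy.spatial.transform import Rotation as R
E
python3 - <<'E'
from h import *
ims=[]
for n in ["side","top","wrist"]:
    c=arm.camera(n); 
    print(n,c["position"],c["orientation"],c["k1"],c["K"][0][0])
    ims.append(c["color"])
    for q in ["lever_knob","pin_face","gate","mixer","reagent","sample_cup"]:
        r=arm.tip_of(c,q)
        print(q,[(round(d["p"],2),np.round(d["centre"],4)) for d in r[:2]])
    cv2.imwrite(f"pics/{n}0.png",c["color"][:,:,::-1])
cv2.imwrite("pics/all.png",cv2.resize(np.vstack(ims[:2]),(750,938))[:,:,::-1][:600] if 0 else cv2.resize(np.hstack(ims[:2]),(800,250))[:,:,::-1])
s=arm.sense();print(s)
E
```

```text
pics
side [ 0.55613363 -0.68035605  0.58401451] [-2.16965074 -0.06220327  0.02507947] -0.006181442130023509 415.066015534471
lever_knob [(0.73, array([ 0.4862, -0.0147,  0.154 ])), (0.25, array([0.514 , 0.1634, 0.0814]))]
pin_face []
gate [(0.73, array([0.51  , 0.0092, 0.0998]))]
mixer [(0.83, array([0.5136, 0.0068, 0.0016]))]
reagent [(0.94, array([ 0.5134, -0.1501,  0.0012])), (0.45, array([ 0.6507,  0.1834, -0.002 ]))]
sample_cup [(0.57, array([ 0.65  ,  0.1889, -0.0018]))]
top [0.32241933 0.02900775 1.30990982] [-2.14286752  2.13514814 -0.21953564] 0.007607440803464225 477.1496841913691
lever_knob [(0.73, array([ 0.489 , -0.0165,  0.152 ]))]
pin_face [(0.71, array([0.5087, 0.0072, 0.0997])), (0.54, array([0.5149, 0.1612, 0.0794]))]
gate [(0.7, array([0.508 , 0.0065, 0.1019]))]
mixer [(0.95, array([0.5021, 0.0078, 0.0031])), (0.64, array([0.5098, 0.0081, 0.1003]))]
reagent [(0.63, array([ 0.5168, -0.1523, -0.0025]))]
sample_cup [(0.69, array([0.6452, 0.1851, 0.0038]))]
wrist [ 0.35728109 -0.57657733  0.37295277] [ 2.44763793 -1.53850282 -0.22089256] -0.04436212563459061 315.74441347625617
lever_knob []
pin_face []
gate []
mixer []
reagent []
sample_cup []
{'clock': 1.05, 'qpos': array([-1.16079141e+00,  1.16001062e-01,  1.44162730e+00, -6.09525158e-06,
        1.58400017e+00, -3.77931498e-02]), 'dq': array([-0.00060029,  0.00047847, -0.00083011,  0.00076242, -0.00040454,
       -0.0007948 ]), 'effort': array([ 1.92646716e-03, -7.31758118e+01, -6.32625675e+01, -7.39200573e-05,
        8.44939987e-04,  1.83230988e-06]), 'tcp_pos': array([ 0.29225547, -0.60844542,  0.23128546]), 'orientation': array([-3.06314257e+00, -6.97529581e-01,  1.98375550e-05]), 'ft_force': array([ 0.04324977,  0.2563981 , -0.17862524]), 'ft_torque': array([ 0.00916482, -0.00887889, -0.03783574]), 'grip_force': 0.0, 'gripper_width': 0.08526756215433488}
```

```bash
python3 - <<'E'
import cv2,numpy as np
a=cv2.imread("pics/top0.png");b=cv2.imread("pics/side0.png")
cv2.imwrite("pics/m.png",np.vstack([cv2.resize(a[60:360,120:520],(800,600))])); cv2.imwrite("pics/m2.png",cv2.resize(b,(800,500)))
E
```

```text
(no output)
```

View pics/m.png

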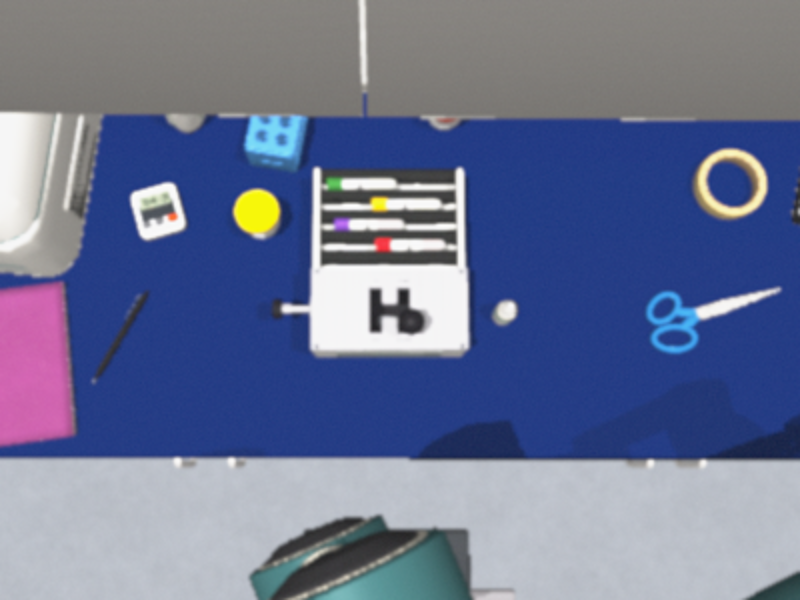

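View pics/m2.png

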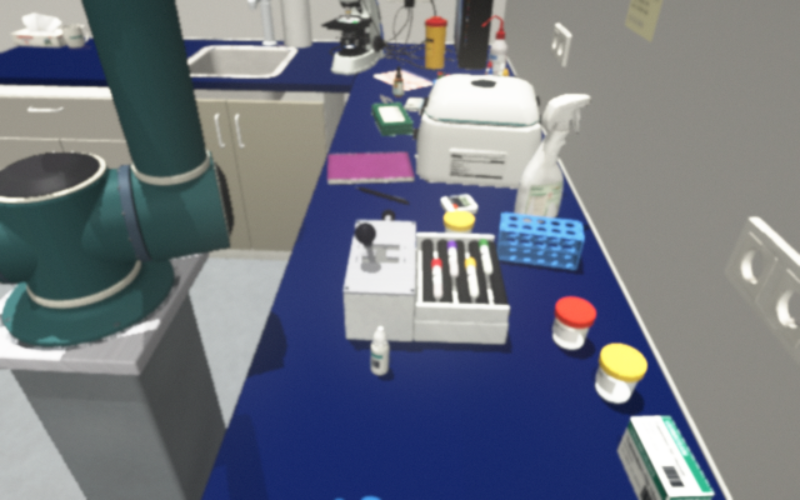

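Request:
move_arm(motion="0 0 0.09 36 -50 -3 100; 0 0 0.18 60 -83 -6 100; 0 0 0.27 84 -116 -9 100; 0 0 0.36 108 -150 -12 100; 0 0 0.449 132 -183 -15 100")

```text
clock: 1.47
tcp_pos: [0.3287, -0.402, 0.245]
orientation: [3.142, -0.01, 0.0]
ft_force: [-0.0, -0.2, 0.2]
gripper_width: 0.0858
grip_force: 0.0
```

Request:
move_arm(motion="0 0 0 7 -41 -2 100; 0 0 0 14 -82 -4 100; 0 0 0 21 -123 -6 100; 0 0 0 28 -164 -8 100; 0 0 0 35 -205 -10 100")

```text
clock: 1.88
tcp_pos: [0.3638, -0.1971, 0.2553]
orientation: [3.141, -0.003, 0.001]
ft_force: [1.3, -0.3, 0.3]
gripper_width: 0.0856
grip_force: 0.0
```

Request:
move_arm(motion="0 0 0 7 -41 -2 100; 0 0 0 14 -82 -4 100; 0 0 0 21 -123 -6 100; 0 0 0 28 -164 -8 100; 0 0 0 35 -196 -10 100")

```text
clock: 2.3
tcp_pos: [0.399, -0.0002, 0.2656]
orientation: [-3.141, 0.001, -0.002]
ft_force: [-0.9, -0.5, 1.1]
gripper_width: 0.0854
grip_force: 0.0
```

```bash
python3 - <<'E'
from h import *
c=arm.camera("wrist"); s=arm.sense(); print(s["tcp_pos"],s["orientation"],c["position"],c["orientation"])
for q in ["lever_knob","pin_face","gate","mixer"]:
    print(q,[(round(d["p"],2),np.round(d["centre"],4)) for d in arm.tip_of(c,q)[:2]])
np.save("w1.npy",c,allow_pickle=True)
cv2.imwrite("pics/w1.png",c["color"][:,:,::-1])
E
```

```text
[0.39990268 0.00349309 0.26579081] [-3.13969510e+00 -4.22457067e-03 -2.58876877e-03] [0.47087331 0.0005481  0.40733142] [ 2.06909177 -2.06846417 -0.29573764]
lever_knob [(0.75, array([ 0.482 , -0.0218,  0.1506]))]
pin_face [(0.82, array([0.5115, 0.1602, 0.079 ]))]
gate [(0.92, array([0.5056, 0.0071, 0.0964]))]
mixer [(0.97, array([ 0.5084,  0.0094, -0.0006]))]
```

View pics/w1.png

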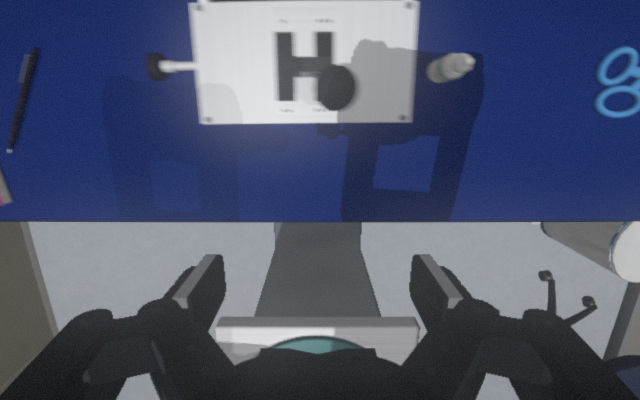

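```bash
cat >> h.py <<'E'
def bp(c,uv,z):
    K=c["K"];xy=np.array([(uv[0]-K[0][2])/K[0][0],(uv[1]-K[1][2])/K[1][1]]);u=xy.copy()
    for _ in range(20): u=xy/(1+c["k1"]*(u@u))
    d=R.from_rotvec(c["orientation"]).apply([u[0],u[1],1.]);p=np.array(c["position"])
    return p+d*(z-p[2])/d[2]
E
python3 - <<'E'
from h import *
c=np.load("w1.npy",allow_pickle=True).item()
for n,uv,z in [("cNL",(200,124),.098),("cNR",(413,122),.098),("H",(304,66),.098),("HnL",(277,101),.101),("HfL",(275,32),.101),("HfR",(332,31),.101),("knob",(337,87),.15),("pin",(150,66),.08),("sNL",(208,120),.1),("sNR",(403,120),.1),("sFL",(200,6),.1),("sFR",(407,5),.1)]:
    print(n,np.round(bp(c,uv,z),4))
E
```

```text
cNL [0.4585 0.113  0.098 ]
cNR [ 0.4603 -0.0911  0.098 ]
H [0.51   0.0126 0.098 ]
HnL [0.4792 0.0378 0.101 ]
HfL [0.538  0.0378 0.101 ]
HfR [ 0.5387 -0.0125  0.101 ]
knob [ 0.4882 -0.0148  0.15  ]
pin [0.5138 0.164  0.08  ]
sNL [0.4623 0.1042 0.1   ]
sNR [ 0.4622 -0.0809  0.1   ]
sFL [0.5601 0.1032 0.1   ]
sFR [ 0.5605 -0.0779  0.1   ]
```

Request:
move_arm(motion="0 0 0 30 6 22 100; 0 0 0 60 12 44 100; 0 0 0 88 18 60 100; 0 0 0 88 18 60 100; 0 0 0 88 18 60 100")

```text
clock: 2.97
tcp_pos: [0.4873, -0.0227, 0.2033]
orientation: [-3.141, 0.006, 0.006]
ft_force: [-0.6, -0.0, 0.9]
gripper_width: 0.0857
grip_force: 0.0
```

```bash
python3 - <<'E'
from h import *
s=arm.sense(); print(s["tcp_pos"],s["orientation"],s["ft_force"])
E
```

```text
[ 0.48729518 -0.02272311  0.20333535] [-3.14137814  0.00609256  0.00570864] [-0.5672424  -0.00211955  0.85273533]
```

Request:
move_arm(motion="0 0 0 1 -3 10 100; 0 0 0 1 -7 35 100; 0 0 0 1 -7 60 100; 0 0 0 1 -7 70 100; 0 0 0 1 -7 70 100")

```text
clock: 3.38
tcp_pos: [0.487, -0.0141, 0.1334]
orientation: [-3.141, 0.002, 0.003]
ft_force: [0.8, -0.8, 0.2]
gripper_width: 0.0852
grip_force: 0.0
```

Request:
move_arm(motion="0 0 0 0 0 0 30; 0 0 0 0 0 0 30; 0 0 0 0 0 0 20; 0 0 0 0 0 0 10; 0 0 0 0 0 0 0")

```text
clock: 3.8
tcp_pos: [0.4888, -0.0144, 0.1364]
orientation: [3.141, -0.002, 0.003]
ft_force: [-1.8, -3.8, 6.9]
gripper_width: 0.0312
grip_force: 58.7
```

Request:
move_arm(motion="0 0 0 0 0 0 0; 0 0 0 0 0 0 0; 0 0 0 0 0 0 0; 0 0 0 0 0 0 0; 0 0 0 0 0 0 0")

```text
clock: 4.22
tcp_pos: [0.4888, -0.0144, 0.1364]
orientation: [3.141, -0.002, 0.003]
ft_force: [-2.0, -3.0, 8.3]
gripper_width: 0.0314
grip_force: 58.7
```

```bash
python3 - <<'E'
from h import *
s=arm.sense(); print(s["tcp_pos"],s["orientation"],s["ft_force"])
c=arm.camera("wrist")
cv2.imwrite("pics/w2.png",c["color"][:,:,::-1])
E
```

```text
[ 0.48884438 -0.01437523  0.1364096 ] [ 3.14078220e+00 -2.08963591e-03  2.76846142e-03] [-1.99160623 -2.95268337  8.34639062]
```

View pics/w2.png

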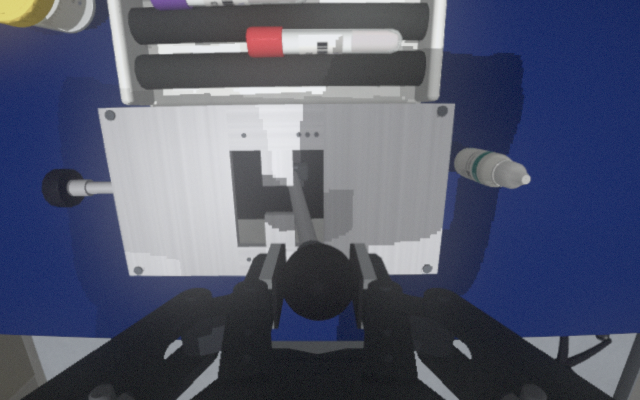

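```bash
python3 - <<'E'
from h import *
c=arm.camera("wrist")
print(c["position"])
for n,uv,z in [("knob",(318,282),.15),("HfL",(231,150),.101),("HfR",(323,150),.101),("HnL",(237,247),.101),("cNL",(129,277),.098),("cNR",(439,275),.098),("pin",(53,188),.08)]:
    print(n,np.round(bp(c,uv,z),4))
for q in ["lever_knob","pin_face","gate"]:
    print(q,[(round(d["p"],2),np.round(d["centre"],4)) for d in arm.tip_of(c,q)[:2]])
E
```

```text
[ 0.56068141 -0.01350663  0.27817002]
knob [ 0.4852 -0.014   0.15  ]
HfL [0.5394 0.0346 0.101 ]
HfR [ 0.5393 -0.0169  0.101 ]
HnL [0.4804 0.0354 0.101 ]
cNL [0.4574 0.1089 0.098 ]
cNR [ 0.4591 -0.0921  0.098 ]
pin [0.5128 0.1624 0.08  ]
lever_knob [(0.92, array([ 0.4837, -0.0174,  0.1509]))]
pin_face [(0.62, array([0.511 , 0.1588, 0.0765]))]
gate []
```

Request:
move_arm(motion="0 0 0 5 0 0 0; 0 0 0 11 0 -1 0; 0 0 0 17 0 -2 0; 0 0 0 23 0 -2 0; 0 0 0 23 0 -2 0")

```text
clock: 4.88
tcp_pos: [0.5123, -0.0141, 0.1376]
orientation: [-3.142, 0.002, -0.001]
ft_force: [1.1, -1.2, 7.7]
gripper_width: 0.0314
grip_force: 60.6
```

```bash
python3 - <<'E'
from h import *
c=arm.camera("wrist");s=arm.sense()
print(c["position"],s["tcp_pos"],s["ft_force"])
for q in ["lever_knob","gate"]:
    print(q,[(round(d["p"],2),np.round(d["centre"],4)) for d in arm.tip_of(c,q)[:2]])
np.save("w3.npy",c,allow_pickle=True)
cv2.imwrite("pics/w3.png",c["color"][:,:,::-1])
E
```

```text
[ 0.58425222 -0.01330827  0.27936938] [ 0.51202118 -0.01406351  0.13768575] [-0.69627029 -1.18259457  7.03288616]
lever_knob [(0.72, array([ 0.5084, -0.0131,  0.1513]))]
gate [(0.66, array([0.5053, 0.0061, 0.0927]))]
```

View pics/w3.png

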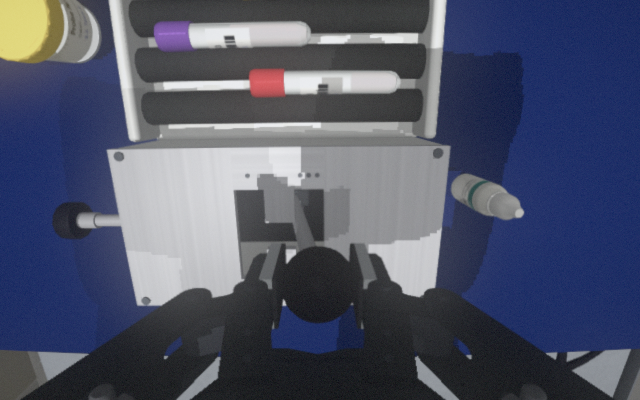

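Request:
move_arm(motion="0 0 0 1 -6 -1 0; 0 0 0 1 -12 -2 0; 0 0 0 1 -18 -2 0; 0 0 0 1 -25 -3 0; 0 0 0 1 -25 -3 0")

```text
clock: 5.45
tcp_pos: [0.5123, 0.0113, 0.14]
orientation: [3.141, -0.001, -0.0]
ft_force: [-1.3, -3.8, 2.1]
gripper_width: 0.0311
grip_force: 62.4
```

Request:
move_arm(motion="0 0 0 0 -7 0 0; 0 0 0 0 -14 1 0; 0 0 0 0 -21 2 0; 0 0 0 0 -27 3 0; 0 0 0 0 -27 3 0")

```text
clock: 5.87
tcp_pos: [0.5129, 0.0391, 0.138]
orientation: [-3.14, 0.001, -0.003]
ft_force: [-0.6, 3.1, 9.2]
gripper_width: 0.0312
grip_force: 62.5
```

```bash
python3 - <<'E'
from h import *
c=arm.camera("wrist");s=arm.sense()
print(c["position"],s["tcp_pos"],s["ft_force"])
print([(round(d["p"],2),np.round(d["centre"],4)) for d in arm.tip_of(c,"lever_knob")[:2]])
cv2.imwrite("pics/w4.png",c["color"][:,:,::-1])
E
```

```text
[0.58475223 0.03969439 0.27973384] [0.51292458 0.03892485 0.13797856] [0.33700052 4.2327036  9.42795841]
[(0.71, array([0.5063, 0.0393, 0.1514]))]
```

View pics/w4.png

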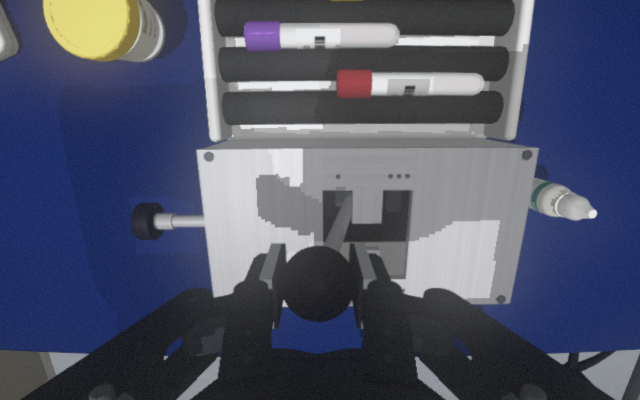

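Request:
move_arm(motion="0 0 0 8 0 0 0; 0 0 0 16 0 1 0; 0 0 0 25 0 2 0; 0 0 0 33 0 4 0; 0 0 0 36 0 5 0")

```text
clock: 6.38
tcp_pos: [0.5496, 0.0383, 0.1321]
orientation: [-3.14, 0.001, -0.001]
ft_force: [-0.8, 4.2, 10.5]
gripper_width: 0.0314
grip_force: 64.7
```

Request:
move_arm(motion="0 0 0 2 0 0 0; 0 0 0 4 0 0 0; 0 0 0 4 0 0 0")

```text
clock: 6.63
tcp_pos: [0.5524, 0.0378, 0.1314]
orientation: [-3.142, 0.003, 0.002]
ft_force: [-3.3, 0.2, 0.8]
gripper_width: 0.0308
grip_force: 63.6
```

Request:
move_arm(motion="0 0 0 2 0 0 0; 0 0 0 4 0 0 0; 0 0 0 4 0 0 0; 0 0 0 4 0 0 0")

```text
clock: 6.97
tcp_pos: [0.5554, 0.0378, 0.1307]
orientation: [3.141, -0.001, -0.005]
ft_force: [-6.3, -1.2, -5.2]
gripper_width: 0.0313
grip_force: 60.8
```

```bash
python3 - <<'E'
from h import *
for n in ["top","side","wrist"]:
    c=arm.camera(n)
    for q in ["lever_knob","pin_face","gate"]:
        print(n,q,[(round(d["p"],2),np.round(d["centre"],4)) for d in arm.tip_of(c,q)[:2]])
s=arm.sense();print(s["tcp_pos"],s["ft_force"])
E
```

```text
top lever_knob [(0.6, array([0.5481, 0.0398, 0.1453]))]
top pin_face [(0.44, array([0.5121, 0.1635, 0.0787])), (0.31, array([ 0.5175, -0.1537, -0.0021]))]
top gate [(0.9, array([0.5141, 0.0085, 0.0986]))]
side lever_knob [(0.7, array([0.5449, 0.0407, 0.1519])), (0.34, array([0.5148, 0.1638, 0.0762]))]
side pin_face []
side gate []
wrist lever_knob [(0.7, array([0.5456, 0.0394, 0.1473]))]
wrist pin_face [(0.62, array([0.5134, 0.16  , 0.0762]))]
wrist gate [(0.8, array([0.5047, 0.0088, 0.0949]))]
[0.55536121 0.03777223 0.13067504] [-6.76391409 -2.11654365 -4.29196353]
```

Request:
move_arm(motion="0 0 0 -2 0 0 60; 0 0 0 -2 0 0 100; 0 0 0 -2 0 0 100; 0 0 0 -2 0 0 100; 0 0 0 -2 0 0 100")

```text
clock: 7.98
tcp_pos: [0.5546, 0.0379, 0.1322]
orientation: [-3.142, 0.002, -0.001]
ft_force: [-0.6, -0.3, 0.2]
gripper_width: 0.0855
grip_force: 0.0
```

Request:
move_arm(motion="0 0 0 0 0 -10 100; 0 0 0 0 0 -35 100; 0 0 0 0 0 -60 100; 0 0 0 0 0 -70 100; 0 0 0 0 0 -70 100")

```text
clock: 8.4
tcp_pos: [0.5554, 0.0379, 0.2054]
orientation: [-3.141, 0.002, -0.007]
ft_force: [-0.5, 0.5, 0.2]
gripper_width: 0.0853
grip_force: 0.0
```

```bash
python3 - <<'E'
from h import *
for n in ["top","side","wrist"]:
    c=arm.camera(n)
    for q in ["lever_knob","pin_face","sample_cup"]:
        print(n,q,[(round(d["p"],2),np.round(d["centre"],4)) for d in arm.tip_of(c,q)[:2]])
s=arm.sense();print(s["tcp_pos"],s["ft_force"])
cv2.imwrite("pics/w5.png",c["color"][:,:,::-1])
E
```

```text
top lever_knob [(0.51, array([0.5457, 0.0378, 0.146 ]))]
top pin_face [(0.39, array([0.5136, 0.1611, 0.0805]))]
top sample_cup [(0.94, array([6.438e-01, 1.847e-01, 3.000e-04]))]
side lever_knob [(0.71, array([0.5458, 0.0382, 0.1488]))]
side pin_face [(0.55, array([0.5168, 0.1634, 0.0793])), (0.44, array([0.5069, 0.0082, 0.0965]))]
side sample_cup [(0.71, array([ 0.6528,  0.1837, -0.004 ]))]
wrist lever_knob [(0.87, array([0.5411, 0.0367, 0.1494]))]
wrist pin_face [(0.9, array([0.5112, 0.1592, 0.0756]))]
wrist sample_cup [(0.61, array([6.465e-01, 1.848e-01, 1.000e-04]))]
[0.55436515 0.03789343 0.20182152] [-0.63893818  0.33429967 -0.3249212 ]
```

View pics/w5.png

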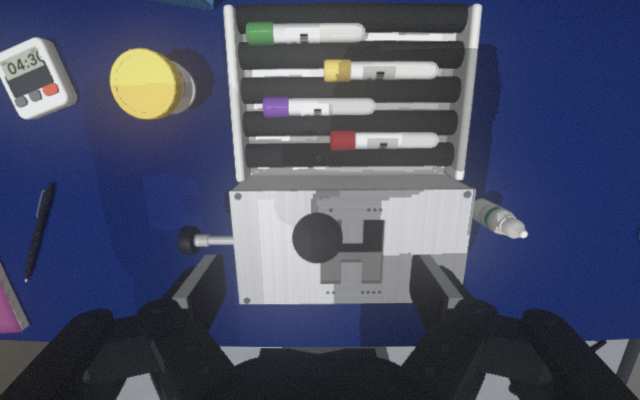

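Request:
move_arm(motion="0 0 0 -9 -38 0 0; 0 0 0 -18 -76 0 0; 0 0 0 -27 -114 0 0; 0 0 0 -36 -152 0 0; 0 0 0 -40 -170 0 0")

```text
clock: 9.42
tcp_pos: [0.5134, 0.2112, 0.2021]
orientation: [-3.141, -0.001, 0.0]
ft_force: [0.6, -0.6, -0.2]
gripper_width: 0.0257
grip_force: 0.0
```

Request:
move_arm(motion="0 0 0 0 0 38 0; 0 0 0 0 0 76 0; 0 0 0 0 0 114 0; 0 0 0 0 0 137 0; 0 0 0 0 0 137 0")

```text
clock: 9.83
tcp_pos: [0.5121, 0.2072, 0.0596]
orientation: [3.139, -0.002, -0.011]
ft_force: [-0.2, -0.4, -1.2]
gripper_width: -0.0005
grip_force: 0.0
```

Request:
move_arm(motion="0 0 0 1 10 -4 0; 0 0 0 1 18 -4 0; 0 0 0 1 26 -4 0; 0 0 0 1 32 -4 0; 0 0 0 1 36 -4 0")

```text
clock: 10.25
tcp_pos: [0.5163, 0.1712, 0.0706]
orientation: [-3.14, 0.003, -0.004]
ft_force: [1.6, 4.6, 3.2]
gripper_width: -0.0
grip_force: 2.1
```

Request:
move_arm(motion="0 0 0 0 4 0 0; 0 0 0 0 8 0 0; 0 0 0 0 12 0 0; 0 0 0 0 16 0 0; 0 0 0 0 20 0 0")

```text
clock: 10.67
tcp_pos: [0.5156, 0.1517, 0.0691]
orientation: [-3.141, 0.002, -0.0]
ft_force: [2.5, 4.0, 2.7]
gripper_width: -0.0002
grip_force: 2.2
```

Request:
move_arm(motion="0 0 0 0 3 0 0; 0 0 0 0 6 0 0; 0 0 0 0 9 0 0; 0 0 0 0 10 0 0; 0 0 0 0 10 0 0")

```text
clock: 11.08
tcp_pos: [0.5154, 0.1416, 0.0689]
orientation: [3.141, -0.002, -0.001]
ft_force: [0.1, 1.0, 0.1]
gripper_width: 0.0
grip_force: 0.4
```

Request:
move_arm(motion="0 0 0 0 2 0 0; 0 0 0 0 4 0 0; 0 0 0 0 6 0 0; 0 0 0 0 6 0 0")

```text
clock: 11.42
tcp_pos: [0.5154, 0.1399, 0.0691]
orientation: [-3.133, 0.001, -0.001]
ft_force: [4.0, 42.3, -2.7]
gripper_width: 0.0
grip_force: 21.1
```

Request:
move_arm(motion="0 0 0 0 -20 0 0; 0 0 0 0 -50 0 0; 0 0 0 0 -60 -30 0; 0 0 0 0 -60 -70 0; 0 0 0 0 -60 -110 0")

```text
clock: 11.83
tcp_pos: [0.5145, 0.1961, 0.1789]
orientation: [3.14, 0.0, -0.005]
ft_force: [0.6, -0.4, 0.7]
gripper_width: -0.0001
grip_force: 0.0
```

Request:
move_arm(motion="0 0 0 0 0 -30 0; 0 0 0 -30 0 -60 0; 0 0 0 -60 0 -60 0; 0 0 0 -60 0 -60 0")

```text
clock: 12.17
tcp_pos: [0.4529, 0.1959, 0.2411]
orientation: [-3.141, 0.001, -0.003]
ft_force: [-0.9, -0.8, -1.5]
gripper_width: 0.0004
grip_force: 0.0
```

```bash
python3 - <<'E'
from h import *
for n in ["top","side","wrist"]:
    c=arm.camera(n)
    for q in ["lever_knob","pin_face","sample_cup","reagent"]:
        print(n,q,[(round(d["p"],2),np.round(d["centre"],4)) for d in arm.tip_of(c,q)[:2]])
    if n!="side": cv2.imwrite(f"pics/f{n}.png",c["color"][:,:,::-1])
print(arm.sense()["tcp_pos"])
E
```

```text
top lever_knob [(0.6, array([0.5451, 0.0363, 0.1468])), (0.42, array([ 0.6461,  0.1886, -0.002 ]))]
top pin_face [(0.38, array([0.5106, 0.1296, 0.0773]))]
top sample_cup [(0.77, array([ 0.6464,  0.1846, -0.0008]))]
top reagent [(0.41, array([ 0.5166, -0.1524, -0.0015]))]
side lever_knob [(0.77, array([0.5482, 0.0416, 0.1497]))]
side pin_face []
side sample_cup [(0.69, array([6.528e-01, 1.831e-01, 1.000e-04]))]
side reagent [(0.7, array([ 0.5164, -0.1493,  0.0018]))]
wrist lever_knob [(0.79, array([0.5416, 0.0344, 0.1491]))]
wrist pin_face [(0.86, array([0.5099, 0.1259, 0.0742]))]
wrist sample_cup []
wrist reagent []
[0.45565192 0.19599388 0.23895172]
```

View pics/fwrist.png

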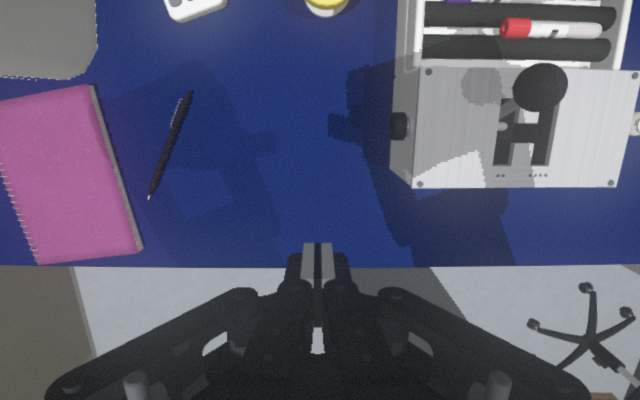

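The last picture shows the pin head close to the box wall at pixel (400, 125). The lever stands in the far left corner, with the knob at (540, 87).

```bash
python3 -c "
from station import arm
print(arm.hand_in())"
```

```text
the job is handed in; nothing more can be done
None
```

The job is handed in at about 13 s: the lever is in the far left corner, the lock pin is pushed in to its stop, the bottle and cup did not measurably move, and the arm is clear of everything; the hand-in gave no verdict.

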